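Stencil plate from its tray to the sloping stand

ROBOT

A 7-joint arm with a two-finger parallel gripper is mounted at the origin on a cart in front of the work surface, level with it; the furniture and walls round the work are solid. World frame = base frame: x ahead of the robot, y to its left, z up, the work surface at z = 0. Lengths are in m, angles in rad, forces in N, time in s.
With the tool pointing down it reaches from about 0.4 to 0.85 m from the base axis. Payload 4.4 kg.
Tool frame: the origin (TCP) lies on the centre line of the jaws, within the pads' length; the fingertips stand 25 mm ahead of it and the grasp point (between the pads) lies 6 mm ahead of it; z points along the fingers, y is the line along which they close (so a half turn about z gives the same grasp; the last joint's range is limited). The gripper opens to 94 mm and grips with 3 to 60 N. Pads are 16 mm wide; open, the fingers measure 119 mm over their backs; the gripper's body (75 mm by 177 mm) begins 78 mm behind the grasp point.
Start: joints at [1.06, 0.628, 0.038, 1.517, -0.027, 0.996, -0.02], TCP at [0.28, -0.587, 0.23] pointing down, gripper open.
Joint ranges: [-3.06, 3.06], [-0.37, 2.12], [-1.25, 1.32], [0.18, 2.47], [-1.1, 4.24], [0.23, 1.98], [-2.94, 2.94]. Speed limits (rad/s): [2.57, 2.57, 3.14, 3.14, 3.14, 3.14, 3.14].

INTERFACE

Orientations are given as a 3x3 rotation matrix whose columns are the frame's x, y, z axes.
In Python, from workcell import get_obs, get_image, camera_params, hand_in gives the robot as it stands.
- The arm moves only by the tool arm_command, never from a script. Its arguments are lists of equal length, an entry for each row: "slide": the shift along the tool's x, y, z in cm, a list of three; "twist": the turn about the tool's z in degrees; "hand": the finger opening in cm, from 0 to 9.4. A call has 1 to 12 rows; each row shifts and turns the commanded pose from where the row before left it, along the tool's axes as they then stand; what a row does not reach is not made up. A row lasts 1/10 s, in which the tool goes at most 50 mm and 8.59 degrees, less where a joint would pass 70% of its speed; a pose out of reach is approached as far as the arm can. A call is refused whole if a number of a shift passes 5 or a number of a turn 8.59, either way. A call with a gripper value outside its range is refused whole. The fingers move at their own pace and stop on an object; "force" is the grip in N (left out, the last holds). Time passes only in rows, so rows that do not move let the fingers close. It gives the time, the measured TCP pose, the force, the opening and the grip force at its end, in the units of the state.
- get_obs(): the state, without advancing time (a new reading comes with each control period).
- get_image(name): name is "scene" or "top" or "wrist"; returns the picture (400x640x3 uint8, blue, green, red); there is no depth.
- camera_params(name): a dict with "fx", "fy", "cx", "cy" (pixels), "origin" and "rotation" of the camera in the world. Camera axes: x right, y up, looking along -z (the intrinsics and any distortion apply to the point x, -y, -z); pixel columns grow to the right and rows downward; lengths in m; the calibration is good to about 2 mm. A picture is of the moment at which its call begins: read the wrist's pose just before it. camera_params takes no time and is no camera call; for the wrist camera it gives the pose at the moment of the call.
- hand_in(): hands the job in; it is judged then, once.
The state is a dict: "t": time; "joints": joint angles; "qvel": joint speeds; "joint_torque": joint torques, N m; "tcp_pos": TCP position; "tool_rot": TCP orientation; "contact_force": force on the tool from outside, world axes, zero at the start; "ft_torque": the same for the moment, N m; "gripper_width": finger opening in m; "finger_force": force on a finger pad.
Only numpy, scipy, OpenCV 4.12 (cv2) and the standard library are available. Lean on these libraries where they do the work, as an engineer would, in place of code of your own. Each camera call takes 0.05 s, during which the arm holds its last target. There are 200 camera calls.

TASK

Take the thin metal stencil plate out of its flat tray and set it on the sloping stand. It lies too snugly in its recess to be picked up: press on it gently from above and slide it out past the open front edge of the tray, let it rest there overhanging, then grip it by the overhanging part, lift it out and lay it flat on the slope, centred across it, lengthwise, with its lower end right up against the stop block. The stop is only clamped, so feel for it and do not shove it along; do not press the plate hard into the tray, do not drop it on the bench, and leave the scissors, ribbon spool and marker where they are.

Things in the scene. Friction and masses are not known exactly. Their poses are not given: they have to be found in the camera images.
- plate_center (a point): Centre (half-way up) of the loose stencil plate: plain aluminium, 170 mm long (x) x 56 mm wide (y) x 4 mm thick (z up), about 100 g, narrow slots across its middle that no finger fits in, both ends plain for 50 mm and alike. Either end or side will do. It slides easily on the wood of the tray (friction about 0.25); fingertips grip it much better.
- tray: Fixed plywood tray, 200 x 100 mm; origin under it at bench level, +x to its back stop (62 mm high, face at x = 92 mm), -x to its open front edge (x = -90 mm, only a 12 mm high foot 5 mm beyond). Recess floor 45 mm up; side ribs to y = +-48 mm, 50 mm high, leave a recess 60 mm wide: the plate lies 1 mm below the rib tops, 2 mm spare at each side, at first within 7 mm of the stop.
- stand: Fixed plywood stand for one plate; origin under it at bench level, base 220 mm (x, from -85 to 135 mm) x 80 mm (y) x 12 mm high. Its slope falls towards +x (away from the robot) at 15 degrees from level.
- stand_bed: Sloping bed, origin 85 mm above the stand's: board 36 mm wide (fingers pass beside it), rubber face z = 0 from x = -74 to 139 mm, x down the slope, z out of the face. The rubber holds the plate where it is left. Across it stands a stop block (44 mm wide, 16 mm above the face), clamped with its upper-side face anywhere from x = 60 to 115 mm: unmeasured, feel for it; it gives way at about 15 N.
- scissors: Scissors with red handles lying on the bench, 199 x 87 x 9 mm, loose, leave alone. Origin at the middle, underside.
- ribbon_spool: Spool of ribbon lying on the bench, body about 72 mm across, 32 mm high, loose, leave alone. Origin at the underside, about 34 mm beside the spool's axis.
- marker: Marker pen, 135 mm long, 17 mm thick, loose, leave alone. Origin at the middle, underside.
Things that resemble listed ones, but are neither listed nor needed, are in the scene too. What is shaped like the part that bears plate_center but pink or red is not meant.

How it is judged:
On the way, in this order (a step that is already met when the one before it is completed fails the run):
1. the plate, still lying flat in the tray, overhangs the front edge by at least 30 mm (x of plate_center in the frame of tray between -0.095 and -0.035 m and z of plate_center in the frame of tray below 0.053 m and angle between plate_center's own z axis and vertical below 0.08 rad), for 0.2 s.
2. the plate is lifted clear of the tray (height (world z) of plate_center above 0.075 m), for 0.1 s.
At the end, for the whole second after the job is handed in: The plate lies flat on the sloping bed (within 5 degrees), lengthwise (within 8 degrees), centred across it within 14 mm, its lower end against the stop block (gap at most about 4 mm), released and at rest (distance between stop_c0 and plate_center below 0.0945 m and y of plate_center in the frame of stand_bed between -0.014 and 0.014 m and z of plate_center in the frame of stand_bed between -0.001 and 0.006 m and angle between the z axis of plate_center and the z axis of stand_bed, either way round below 0.08 rad and angle between the x axis of plate_center and the x axis of stand_bed, either way round below 0.15 rad); the robot touches nothing.
It fails at once if the plate is pressed hard into the tray (over 45 N) (contact force between plate and tray above 45 N).
It fails at once if the plate is dropped onto the bench (height (world z) of plate_center below 0.03 m).
It fails at once if the scissors, spool or marker are moved by more than 30 mm (distance of any of scissors, ribbon_spool, marker from where it was at the start of the episode above 0.03 m).
It fails at once if the stop block is shoved along by more than 5 mm (distance of stop_c0 from where it was at the start of the episode above 0.005 m).
It also fails if it takes over 64 s, if anything falls off the work surface, if the arm or the gripper's body presses on something with over 40 N, if the wrist force passes 120 N, or if a joint passes its speed limit or range.

## Working session

There is one attempt and no reset: what is moved stays moved. The work goes in short steps, Python scripts to look and compute and a tool call to move; the robot and the scene stay as the last step left them, time stands still between calls to the robot, and variables do not carry over. Pictures are saved under pics/ and viewed, at most 10 in all, crops included, and the job is handed in when it is done.

Besides the shell and the picture viewer there is one more tool, called after "Emit:" in YAML: its name, and indented under it one key for each argument. arm_command: Moves the arm, as the interface text tells. Its arguments: {"type":"object","properties":{"slide":{"type":"array","items":{"type":"array","items":{"type":"number"}}},"twist":{"type":"array","items":{"type":"number"}},"hand":{"type":"array","items":{"type":"number"}},"force":{"type":"number"}},"required":["slide","twist","hand"]}

```bash
mkdir -p pics; python3 - <<'E'
from workcell import *
import cv2
o=get_obs();print({k:o[k] for k in o})
for n in("scene","top"):
    cv2.imwrite(f"pics/{n}0.png",get_image(n));print(n,camera_params(n))
print(camera_params("wrist"))
E
```

```text
{'t': 0.0, 'joints': array([ 1.06020472,  0.62930575,  0.03845574,  1.51831871, -0.02700207,
        0.99628682, -0.0199779 ]), 'qvel': array([-0.0009    , -0.00011975, -0.00060947, -0.00102425,  0.00077739,
        0.00105702,  0.00102461]), 'joint_torque': array([ 1.31013323e-05, -5.49725783e+01,  1.14368353e+00, -1.86628139e+01,
       -5.22929092e-02,  2.37535505e-02,  1.56344240e-04]), 'tcp_pos': array([ 0.27944193, -0.58621185,  0.22959626]), 'tool_rot': array([[ 9.02695635e-01,  4.30278924e-01, -7.98798898e-04],
       [ 4.30279665e-01, -9.02694194e-01,  1.61336737e-03],
       [-2.68731490e-05, -1.80008661e-03, -9.99998379e-01]]), 'contact_force': array([ 0.92192265, -0.45804889,  0.26588547]), 'ft_torque': array([-0.02071382,  0.06507186,  0.04006353]), 'finger_force': 0.0, 'gripper_width': 0.09390293620694763}
scene {'fx': 379.53934478925333, 'fy': 379.53934478925333, 'cx': 327.61127502995464, 'cy': 200.53095733099426, 'origin': array([0.11111883, 0.49792656, 0.81231132]), 'rotation': array([[-0.7563617 ,  0.47020274, -0.45478166],
       [-0.65408015, -0.53318808,  0.53655347],
       [ 0.00980475,  0.70329215,  0.71083333]])}
top {'fx': 375.05581172237436, 'fy': 375.05581172237436, 'cx': 314.1540919357667, 'cy': 197.8820590826062, 'origin': array([ 0.38792516, -0.03004605,  1.0310591 ]), 'rotation': array([[-2.13873939e-03,  9.83563869e-01, -1.80547890e-01],
       [-9.99927859e-01,  3.05719972e-05,  1.20115201e-02],
       [ 1.18196169e-02,  1.80560554e-01,  9.83492848e-01]])}
{'fx': 308.7461494621649, 'fy': 308.7461494621649, 'cx': 321.2125461679026, 'cy': 200.37186820189783, 'origin': array([ 0.35595254, -0.54971557,  0.38359585]), 'rotation': array([[ 0.43118402,  0.8642886 ,  0.25900879],
       [-0.90226289,  0.41348692,  0.12227118],
       [-0.00141916, -0.2864154 ,  0.95810449]])}
```

View pics/top0.png

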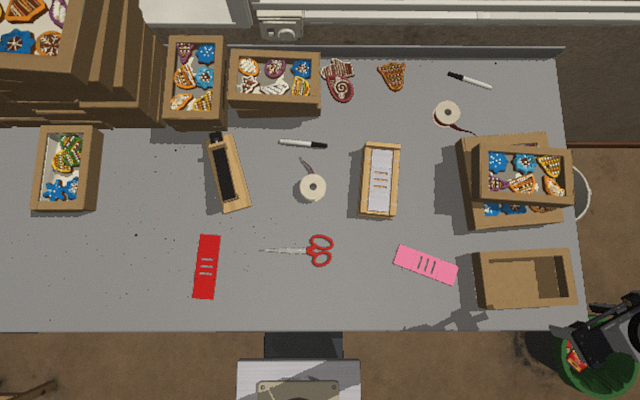

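View pics/scene0.png

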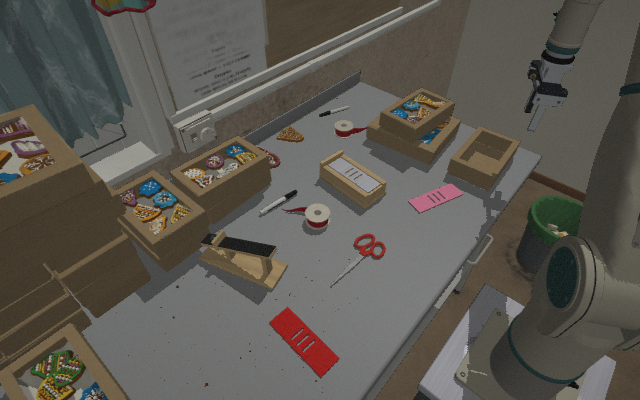

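The top picture shows three plate-shaped things: the aluminium one in the tray (381,175), a pink one (425,264) and a red one (206,267). By the description I choose the aluminium one. The stand is at (227,172) with its stop near (215,138). Next I check the choice in one close crop.

```bash
python3 - <<'E'
import cv2,numpy as np
a=cv2.imread("pics/top0.png")
c=lambda x,y:cv2.resize(a[y:y+100,x:x+66],None,fx=6,fy=6,interpolation=cv2.INTER_CUBIC)
cv2.imwrite("pics/crop0.png",np.hstack([c(345,130),c(195,123)]))
E
```

```text
(no output)
```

View pics/crop0.png

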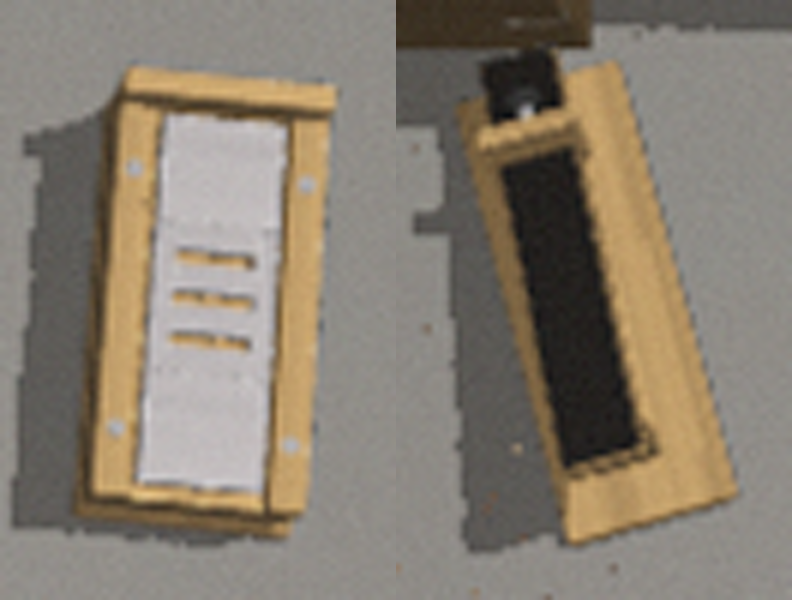

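```bash
cat > h.py <<'E'
import numpy as np, cv2
from workcell import *
from scipy.optimize import least_squares
def ray(cp,px,z):
    px=np.atleast_2d(np.array(px,float))
    d=np.c_[(px[:,0]-cp['cx'])/cp['fx'],-(px[:,1]-cp['cy'])/cp['fy'],-np.ones(len(px))]@np.array(cp['rotation']).T
    o=np.array(cp['origin']); return o+d*((np.array(z)-o[2])/d[:,2])[:,None]
def proj(cp,P):
    q=(np.atleast_2d(P)-cp['origin'])@np.array(cp['rotation'])
    return np.c_[cp['cx']+cp['fx']*q[:,0]/-q[:,2],cp['cy']-cp['fy']*q[:,1]/-q[:,2]]
def fit(cp,M,px,x0):
    M=np.array(M)
    def T(v):
        c,s=np.cos(v[2]),np.sin(v[2]);return np.c_[v[0]+c*M[:,0]-s*M[:,1],v[1]+s*M[:,0]+c*M[:,1],M[:,2]]
    r=least_squares(lambda v:(proj(cp,T(v))-px).ravel(),x0,x_scale=[.1,.1,1])
    return r.x,np.abs(r.fun).max()
E
python3 - <<'E'
from h import *
cp=camera_params("top")
A=lambda l:np.array(l)/6+[345,130]-0.4
B=lambda l:(np.array(l)-[396,0])/6+[195,123]-0.4
p=A([(165,113),(288,127),(267,492),(138,483)])
print(ray(cp,p,[.049]*4))
print("plate",fit(cp,[(.085,.028,.049),(.085,-.028,.049),(-.085,-.028,.049),(-.085,.028,.049)],p,[.5,-.1,0]))
t=A([(92,497),(302,515),(125,95),(335,108)])
print("tray",fit(cp,[(-.09,.048,.05),(-.09,-.048,.05),(.092,.048,.062),(.092,-.048,.062)],t,[.5,-.1,0]))
s=B([(615,62),(735,495),(568,543)])
print("stand",fit(cp,[(.135,-.04,.012),(-.085,-.04,.012),(-.085,.04,.012)],s,[.5,.2,0.2]))
c,n=np.cos(np.radians(15)),np.sin(np.radians(15))
bed=lambda x,y,z=0:(x*c+z*n,y,.085-x*n+z*c)
r=B([(632,448),(565,467)])
print("bed",fit(cp,[bed(-.074,-.018),bed(-.074,.018)],r,[.5,.2,0.2]))
E
```

```text
[[ 0.70564802 -0.20074795  0.049     ]
 [ 0.69909949 -0.25667054  0.049     ]
 [ 0.53124277 -0.24065304  0.049     ]
 [ 0.53528238 -0.18366858  0.049     ]]
plate (array([ 0.6178189 , -0.22043346, -0.09711749]), np.float64(0.27591289401937047))
tray (array([ 0.61487439, -0.21850002, -0.09657704]), np.float64(0.7918725218818281))
stand (array([0.62423106, 0.19293606, 0.29306905]), np.float64(0.7127053082572274))
bed (array([0.62436832, 0.19316433, 0.27796343]), np.float64(1.424761927343468))
```

Emit:
arm_command:
  slide:
    - [4.2,-1.3,0]
    - [4.2,-1.3,0]
    - [4.3,-1.3,0]
    - [4.3,-1.3,0]
    - [4.3,-1.3,0]
    - [4.3,-1.3,0]
    - [4.3,-1.3,0]
    - [4.3,-1.3,0]
    - [4.3,-1.3,0]
    - [4.3,-1.3,0]
    - [4.2,-1.3,0]
    - [4.1,-1.5,0]
  twist: [2.6,2.6,2.6,2.6,2.6,2.6,2.6,2.6,2.6,2.6,2.5,2.5]
  hand: [0,0,0,0,0,0,0,0,0,0,0,0]
  force: 20

```text
t: 1.3
tcp_pos: [0.7465, -0.3341, 0.2301]
tool_rot: [[0.995, -0.097, -0.001], [-0.097, -0.995, 0.0], [-0.001, -0.0, -1.0]]
contact_force: [0.5, -0.7, -0.3]
gripper_width: 0.0021
finger_force: 0.0
```

Emit:
arm_command:
  slide:
    - [-2.1,-2.5,0]
    - [-2.1,-2.5,0]
    - [-2.1,-2.6,0]
    - [-2.1,-2.6,0]
    - [0,0,0]
    - [0,0,0]
  twist: [0,0,0,0,0,0]
  hand: [0,0,0,0,0,0]

```text
t: 1.9
tcp_pos: [0.6714, -0.2252, 0.2306]
tool_rot: [[0.995, -0.095, 0.0], [-0.095, -0.995, -0.0], [0.0, 0.0, -1.0]]
contact_force: [-0.4, -0.9, -0.3]
gripper_width: 0.0
finger_force: 0.0
```

```bash
python3 - <<'E'
from h import *
import pickle
cp=camera_params("wrist");im=get_image("wrist");cv2.imwrite("pics/w1.png",im);pickle.dump(cp,open("w1.pkl","wb"))
o=get_obs();print(o['tcp_pos'],o['joints'],o['contact_force'])
E
```

```text
[ 0.67158836 -0.22658891  0.23055508] [ 0.18146872  0.72762068  0.19957072  1.33206162 -0.14786964  1.09560839
 -1.26802291] [-0.54330069  0.39202678 -0.384992  ]
```

View pics/w1.png

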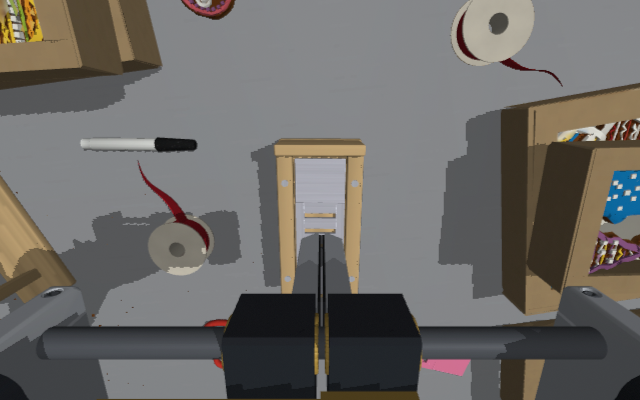

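The wrist picture shows the tray straight ahead: the stop's top runs along rows 140–155, the back corners of the plate are at (296,159) and (344,159), and the closed fingertips hang over it at about (321,237).

```bash
python3 - <<'E'
from h import *
import pickle
cp=pickle.load(open("w1.pkl","rb"))
P=ray(cp,[(295.5,158.5),(344.5,158.5)],[.049]*2);print(P)
S=ray(cp,[(276,154),(364,154)],[.062]*2);print(S)
for a in(P,S):
    m=a.mean(0);d=a[0]-a[1];y=d/np.hypot(*d[:2]);print(m,np.degrees(np.arctan2(-y[0],y[1])),np.hypot(*d[:2]))
E
```

```text
[[ 0.70576242 -0.19969235  0.049     ]
 [ 0.70074591 -0.252866    0.049     ]]
[[ 0.71428073 -0.18126483  0.062     ]
 [ 0.70565644 -0.27267739  0.062     ]]
[ 0.70325416 -0.22627917  0.049     ] -5.3894557544004185 0.05340975809454532
[ 0.70996858 -0.22697111  0.062     ] -5.389604215641335 0.09181848567817191
```

Emit:
arm_command:
  slide:
    - [0,-0.2,3]
    - [0,0,4]
    - [0,0,4]
    - [0,0,3]
    - [0,0,1]
    - [0,0,0]
    - [0,0,0]
  twist: [0,0,0,0,0,0,0]
  hand: [0,0,0,0,0,0,0]

```text
t: 2.65
tcp_pos: [0.6727, -0.2251, 0.0818]
tool_rot: [[0.995, -0.097, 0.002], [-0.097, -0.995, -0.001], [0.003, 0.001, -1.0]]
contact_force: [-0.1, 0.4, 0.2]
gripper_width: 0.0004
finger_force: 0.0
```

Emit:
arm_command:
  slide:
    - [0,0,0.2]
    - [0,0,0.1]
    - [0,0,0]
    - [0,0,0]
  twist: [0,0,0,0]
  hand: [0,0,0,0]

```text
t: 3.05
tcp_pos: [0.6718, -0.2238, 0.0781]
tool_rot: [[0.995, -0.096, 0.001], [-0.096, -0.995, -0.0], [0.001, 0.0, -1.0]]
contact_force: [0.4, 0.2, 0.2]
gripper_width: 0.0004
finger_force: 0.0
```

Emit:
arm_command:
  slide:
    - [0,0,0.1]
    - [0,0,0.1]
    - [0,0,0.1]
    - [0,0,0]
  twist: [0,0,0,0]
  hand: [0,0,0,0]

```text
t: 3.45
tcp_pos: [0.6715, -0.2238, 0.0745]
tool_rot: [[0.995, -0.096, 0.0], [-0.096, -0.995, 0.0], [0.0, -0.0, -1.0]]
contact_force: [-0.6, 0.9, -0.6]
gripper_width: 0.0005
finger_force: 0.0
```

Emit:
arm_command:
  slide:
    - [0,0,0.1]
    - [0,0,0]
    - [0,0,0]
  twist: [0,0,0]
  hand: [0,0,0]

```text
t: 3.75
tcp_pos: [0.6718, -0.2239, 0.0744]
tool_rot: [[0.995, -0.096, 0.001], [-0.096, -0.995, -0.0], [0.001, 0.0, -1.0]]
contact_force: [-1.1, 0.9, 4.0]
gripper_width: 0.0004
finger_force: 2.5
```

Emit:
arm_command:
  slide:
    - [0,0,0.1]
    - [0,0,0]
    - [0,0,0]
  twist: [0,0,0]
  hand: [0,0,0]

```text
t: 4.05
tcp_pos: [0.6722, -0.2242, 0.0744]
tool_rot: [[0.995, -0.096, 0.002], [-0.096, -0.995, -0.001], [0.002, 0.0, -1.0]]
contact_force: [-2.0, 0.5, 9.0]
gripper_width: 0.0002
finger_force: 4.6
```

Emit:
arm_command:
  slide:
    - [-0.3,0,0]
    - [-0.4,0,0]
    - [-0.4,0,0]
    - [-0.4,0,0]
    - [0,0,0]
  twist: [0,0,0,0,0]
  hand: [0,0,0,0,0]

```text
t: 4.55
tcp_pos: [0.6581, -0.223, 0.0744]
tool_rot: [[0.995, -0.096, 0.004], [-0.096, -0.995, -0.001], [0.004, 0.001, -1.0]]
contact_force: [-0.2, 1.1, 7.7]
gripper_width: 0.0003
finger_force: 3.7
```

Emit:
arm_command:
  slide:
    - [-0.5,0,0]
    - [-0.5,0,0]
    - [-0.5,0,0]
    - [-0.5,0,0]
    - [-0.5,0,0]
    - [0,0,0]
  twist: [0,0,0,0,0,0]
  hand: [0,0,0,0,0,0]

```text
t: 5.15
tcp_pos: [0.6331, -0.2206, 0.0744]
tool_rot: [[0.995, -0.096, 0.004], [-0.096, -0.995, -0.001], [0.004, 0.001, -1.0]]
contact_force: [-0.5, 0.4, 7.2]
gripper_width: 0.0005
finger_force: 4.0
```

```bash
python3 - <<'E'
from h import *
im=get_image("top");a=cv2.imread("pics/top0.png")
c=lambda a:cv2.resize(a[130:230,345:411],None,fx=6,fy=6,interpolation=cv2.INTER_CUBIC)
cv2.imwrite("pics/t1.png",c(im))
E
```

```text
(no output)
```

View pics/t1.png

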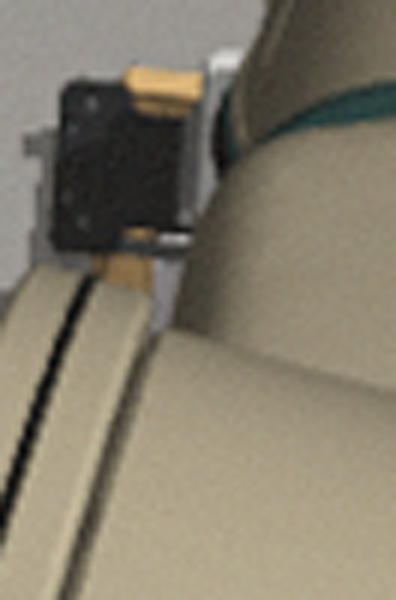

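The arm hides the tray in the top view, so I'll finish the slide and check with the wrist camera.

Emit:
arm_command:
  slide:
    - [-0.5,0,0]
    - [-0.5,0,0]
    - [-0.5,0,0]
    - [-0.5,0,0]
    - [-0.5,0,0]
    - [-0.5,0,0]
    - [-0.2,0,0]
    - [0,0,0]
  twist: [0,0,0,0,0,0,0,0]
  hand: [0,0,0,0,0,0,0,0]

```text
t: 6.0
tcp_pos: [0.6017, -0.2177, 0.0743]
tool_rot: [[0.995, -0.096, 0.005], [-0.096, -0.995, -0.002], [0.005, 0.001, -1.0]]
contact_force: [0.7, 0.4, 6.7]
gripper_width: 0.0008
finger_force: 4.0
```

```bash
python3 - <<'E'
from h import *
import pickle
cp=camera_params("wrist");im=get_image("wrist");cv2.imwrite("pics/w2.png",im);pickle.dump(cp,open("w2.pkl","wb"))
E
```

```text
(no output)
```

View pics/w2.png

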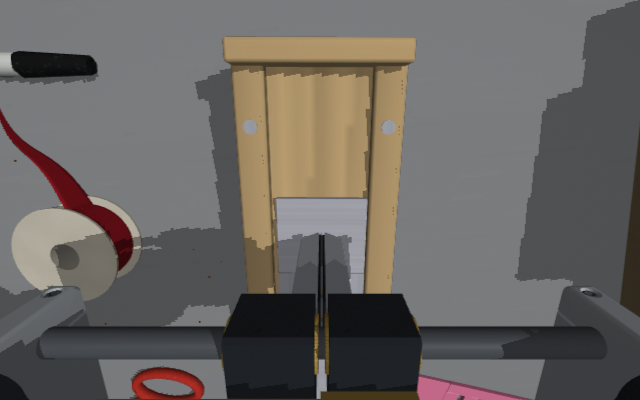

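The plate followed. Its back edge is now at row 198, from column 276 to 368, well short of the stop, and it lies straight in the recess.

```bash
python3 - <<'E'
from h import *
import pickle
cp=pickle.load(open("w2.pkl","rb"))
P=ray(cp,[(276,198),(368,198)],[.049]*2)
S=ray(cp,[(223,65),(416,65)],[.062]*2)
for a in(P,S):
    m=a.mean(0);d=a[0]-a[1];y=d/np.hypot(*d[:2]);print(m,np.degrees(np.arctan2(-y[0],y[1])),np.hypot(*d[:2]))
m=P.mean(0);th=np.radians(-5.4);x=np.array([np.cos(th),np.sin(th)])
print("centre",m[:2]-.085*x,"tray x",.092+(P.mean(0)-S.mean(0))[:2]@x-.085)
E
```

```text
[ 0.6340856  -0.22066145  0.049     ] -5.481186683692471 0.05566933528366827
[ 0.70652347 -0.22625652  0.062     ] -5.461863406017563 0.09618758536726085
centre [ 0.54946283 -0.21266224] tray x -0.06564292598292559
```

Emit:
arm_command:
  slide:
    - [0,0,-1]
    - [0,0,-3]
    - [0,0,-3]
    - [-3,0,0]
    - [-3.2,0,0]
    - [-3.3,-0.1,0]
    - [0,0,2]
    - [0,0,2]
    - [0,0,0]
    - [0,0,0]
  twist: [0,0,0,0,0,0,0,0,0,0]
  hand: [0,0,0,9.4,9.4,9.4,9.4,9.4,9.4,9.4]

```text
t: 7.05
tcp_pos: [0.5054, -0.2068, 0.1027]
tool_rot: [[0.995, -0.096, -0.0], [-0.096, -0.995, 0.0], [-0.0, -0.0, -1.0]]
contact_force: [0.0, 0.3, -0.2]
gripper_width: 0.0533
finger_force: 0.0
```

```bash
python3 - <<'E'
from h import *
import pickle
cp=camera_params("wrist");im=get_image("wrist");cv2.imwrite("pics/w3.png",im);pickle.dump(cp,open("w3.pkl","wb"))
E
```

```text
(no output)
```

View pics/w3.png

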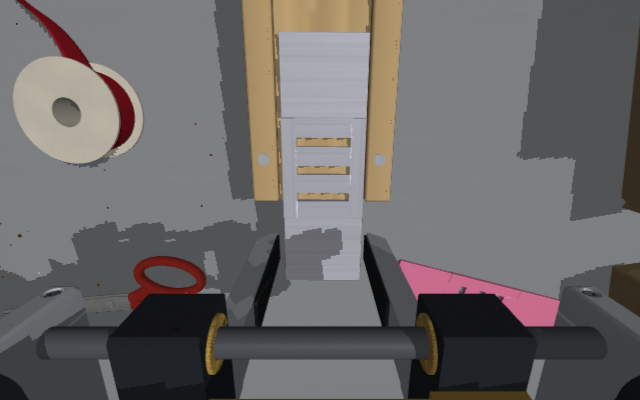

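The plate now overhangs the tray front. Its ends are at rows 34 and 279, the tray front is at row 200, and it is centred between the opening fingers. Next I descend beside it.

Emit:
arm_command:
  slide:
    - [0.3,0,0]
    - [0,0,0]
    - [0,0,0]
    - [0,0,0]
    - [0,0,0]
    - [0,0,0]
    - [0,0,1.5]
    - [0,0,2]
    - [0,0,1.4]
    - [0,0,0]
    - [0,0,0]
  twist: [0,0,0,0,0,0,0,0,0,0,0]
  hand: [9.4,9.4,9.4,9.4,9.4,9.4,9.4,9.4,9.4,9.4,9.4]

```text
t: 8.2
tcp_pos: [0.5083, -0.2071, 0.0534]
tool_rot: [[0.995, -0.096, -0.0], [-0.096, -0.995, 0.0], [-0.0, -0.0, -1.0]]
contact_force: [0.4, -1.2, 0.3]
gripper_width: 0.094
finger_force: 0.0
```

Emit:
arm_command:
  slide:
    - [0,0,0.1]
    - [0,0,0]
    - [0,0,0]
    - [0,0,0]
    - [0,0,0]
    - [0,0,0]
    - [0,0,0]
    - [0,0,0]
    - [0,0,0]
  twist: [0,0,0,0,0,0,0,0,0]
  hand: [5,5,5,5,5,5,5,5,5]
  force: 35

```text
t: 9.1
tcp_pos: [0.5084, -0.207, 0.0526]
tool_rot: [[0.995, -0.096, 0.0], [-0.096, -0.995, -0.0], [0.0, 0.0, -1.0]]
contact_force: [-0.2, 0.2, 1.7]
gripper_width: 0.0549
finger_force: 35.0
```

Emit:
arm_command:
  slide:
    - [0,0,-0.3]
    - [0,0,-0.7]
    - [0,0,-1.5]
    - [0,0,-2]
    - [0,0,-2.5]
    - [0,0,-2.5]
    - [0,0,-2.5]
    - [0,0,-2]
    - [0,0,-1]
    - [0,0,0]
  twist: [0,0,0,0,0,0,0,0,0,0]
  hand: [5,5,5,5,5,5,5,5,5,5]

```text
t: 10.1
tcp_pos: [0.509, -0.2073, 0.2038]
tool_rot: [[0.995, -0.096, 0.003], [-0.096, -0.995, -0.001], [0.003, 0.001, -1.0]]
contact_force: [0.0, -0.1, -0.1]
gripper_width: 0.0552
finger_force: 35.0
```

```bash
python3 - <<'E'
from h import *
cp=camera_params("top")
B=lambda l:(np.array(l)-[396,0])/6+[195,123]-0.4
c,n=np.cos(np.radians(15)),np.sin(np.radians(15))
bed=lambda x,y,z=0:(x*c+z*n,y,.085-x*n+z*c)
r=B([(632,448),(565,467),(502,165),(572,152),(480,150),(580,125)]); s=B([(615,62),(735,495),(568,543)])
px=np.r_[s,r]
def f(v):
    x=v[3]
    M=np.array([(.135,-.04,.012),(-.085,-.04,.012),(-.085,.04,.012),bed(-.074,-.018),bed(-.074,.018),bed(x,.018),bed(x,-.018),bed(x,.022,.016),bed(x,-.022,.016)])
    a,b=np.cos(v[2]),np.sin(v[2]);return (proj(cp,np.c_[v[0]+a*M[:,0]-b*M[:,1],v[1]+b*M[:,0]+a*M[:,1],M[:,2]])-px)
r=least_squares(lambda v:f(v).ravel(),[.62,.19,.28,.09],x_scale=[.1,.1,1,.1]);print(r.x);print(f(r.x).round(1))
E
```

```text
[0.6243853  0.19287145 0.28363121 0.08010365]
[[ 0.5 -0.8]
 [ 0.   0.3]
 [-0.5  0.4]
 [ 1.7 -0.5]
 [-1.1  0.3]
 [-0.6  0.6]
 [ 0.9 -0.8]
 [-0.2  0.3]
 [-0.6  0. ]]
```

Emit:
arm_command:
  slide:
    - [0,-1.5,0]
    - [0,-3,0]
    - [0,-4,0]
    - [0,-4,0]
    - [-0.1,-4,0]
    - [-0.1,-4,0]
    - [-0.1,-4,0]
    - [0,-4,0]
    - [0,-4,0]
    - [0,-3,0]
    - [0,-1.5,0]
    - [0,-0.8,0]
  twist: [0,0,0,0,0,0,0,0,0,0,0,0]
  hand: [5,5,5,5,5,5,5,5,5,5,5,5]

```text
t: 11.3
tcp_pos: [0.5405, 0.1713, 0.2013]
tool_rot: [[0.996, -0.094, -0.002], [-0.094, -0.996, -0.001], [-0.002, 0.001, -1.0]]
contact_force: [0.3, 0.1, -1.6]
gripper_width: 0.0551
finger_force: 35.0
```

Emit:
arm_command:
  slide:
    - [0,0,0]
    - [0,0,0]
    - [0,0,0]
    - [0,0,0]
    - [0,0,0]
    - [0,0,2]
    - [0,0,2]
    - [0,0,0]
    - [0,0,0]
  twist: [-3,-5,-6,-5,-2.7,0,0,0,0]
  hand: [5,5,5,5,5,5,5,5,5]

```text
t: 12.2
tcp_pos: [0.5416, 0.1681, 0.1624]
tool_rot: [[0.961, 0.277, -0.001], [0.277, -0.961, -0.001], [-0.001, 0.001, -1.0]]
contact_force: [0.6, 0.2, -0.0]
gripper_width: 0.0552
finger_force: 35.0
```

```bash
python3 - <<'E'
from h import *
import pickle
cp=camera_params("wrist");im=get_image("wrist");cv2.imwrite("pics/w4.png",im);pickle.dump(cp,open("w4.pkl","wb"))
E
```

```text
(no output)
```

View pics/w4.png

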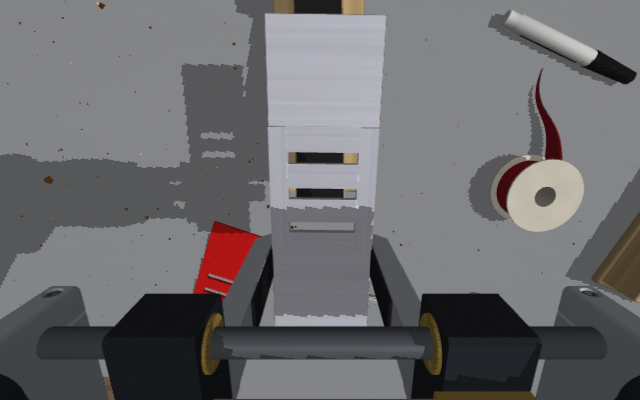

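The plate is held level. Its far corners are at (265,16) and (386,14). The stand's rubber shows beyond it at columns 294–343 in row 5, with the wood base at columns 275–363. The stop is out of view.

```bash
python3 - <<'E'
from h import *
import pickle
cp=pickle.load(open("w4.pkl","rb"));R=np.array(cp['rotation']);o=get_obs();T=o['tool_rot'];t=o['tcp_pos']
def pt(px,d): return cp['origin']+R@(np.array([(px[0]-cp['cx'])/cp['fx'],-(px[1]-cp['cy'])/cp['fy'],-1])*d)
for a,b in [((265,16),(386,14)),((268,126.5),(380,126.5)),((275,317),(367,325))]:
    w=.056*cp['fx']/np.hypot(a[0]-b[0],a[1]-b[1])
    for p in(a,b): print("tool frame mm",(1e3*T.T@(pt(p,w)-t)).round(1))
# stand axis check
s=np.array([.6244,.1929]);yaw=.2836;ex=np.array([np.cos(yaw),np.sin(yaw)]);ey=np.array([-ex[1],ex[0]])
for p in[(294,5),(343,5)]:
    z=.07
    for _ in range(20):
        q=ray(cp,[p],[z])[0];u=(q[:2]-s)@ex;z=.085-u*np.tan(np.radians(15))
    print("bed u,v,z",u,(q[:2]-s)@ey,z)
for p in[(275,5),(363,5)]:
    q=ray(cp,[p],[.012])[0];print("base",(q[:2]-s)@ex,(q[:2]-s)@ey)
print("tcp in stand",(t[:2]-s)@ex,(t[:2]-s)@ey)
E
```

```text
tool frame mm [124.9 -26.1   8.2]
tool frame mm [125.8  29.9   8.4]
tool frame mm [ 75.2 -26.7   5.3]
tool frame mm [75.2 29.3  5.3]
tool frame mm [-37.3 -28.    5.8]
tool frame mm [-42.   27.8   4.3]
bed u,v,z 0.06814207584917222 0.018625722802204422 0.066741385805634
bed u,v,z 0.06807533329250079 -0.01610394344858414 0.0667592694197949
base 0.08347353235377172 0.03920142991560838
base 0.08333829961741616 -0.03686180644001634
tcp in stand -0.08583605373230009 -0.0002854668567361297
```

Emit:
arm_command:
  slide:
    - [1,-0.2,0]
    - [1.3,0,1]
    - [1,0,1.5]
    - [0,0,1.5]
    - [0,0,0.5]
    - [0,0,0]
    - [0,0,0]
  twist: [0,0,0,0,0,0,0]
  hand: [5,5,5,5,5,5,5]

```text
t: 12.95
tcp_pos: [0.5734, 0.1809, 0.1178]
tool_rot: [[0.96, 0.279, 0.001], [0.279, -0.96, 0.0], [0.001, -0.0, -1.0]]
contact_force: [0.2, -0.0, -0.4]
gripper_width: 0.055
finger_force: 35.0
```

Emit:
arm_command:
  slide:
    - [0,0,0]
    - [0,0,0]
    - [0,0,0.1]
    - [0,0,0.1]
    - [0,0,0.1]
    - [0,0,0.1]
    - [0,0,0]
  twist: [0,0,0,0,0,0,0]
  hand: [5,5,5,5,5,5,5]
  force: 14

```text
t: 13.65
tcp_pos: [0.5727, 0.1806, 0.1133]
tool_rot: [[0.96, 0.279, -0.0], [0.279, -0.96, -0.0], [-0.0, 0.0, -1.0]]
contact_force: [0.3, 0.3, -1.7]
gripper_width: 0.0556
finger_force: 14.0
```

Emit:
arm_command:
  slide:
    - [0,0,0.1]
    - [0,0,0.1]
    - [0,0,0.1]
    - [0,0,0]
  twist: [0,0,0,0]
  hand: [5,5,5,5]

```text
t: 14.05
tcp_pos: [0.5729, 0.1808, 0.1104]
tool_rot: [[0.96, 0.279, 0.0], [0.279, -0.96, 0.0], [0.0, -0.0, -1.0]]
contact_force: [0.8, 0.6, -0.5]
gripper_width: 0.0556
finger_force: 14.0
```

Emit:
arm_command:
  slide:
    - [0,0,0.1]
    - [0,0,0.1]
    - [0,0,0.1]
    - [0,0,0]
  twist: [0,0,0,0]
  hand: [5,5,5,5]

```text
t: 14.45
tcp_pos: [0.5729, 0.1808, 0.1074]
tool_rot: [[0.96, 0.279, 0.0], [0.279, -0.96, 0.0], [0.0, -0.0, -1.0]]
contact_force: [0.5, 0.5, -0.3]
gripper_width: 0.0556
finger_force: 14.0
```

Emit:
arm_command:
  slide:
    - [0,0,0.1]
    - [0,0,0.1]
    - [0,0,0]
  twist: [0,0,0]
  hand: [5,5,5]

```text
t: 14.75
tcp_pos: [0.5734, 0.1808, 0.1064]
tool_rot: [[0.96, 0.279, 0.001], [0.279, -0.96, 0.001], [0.001, -0.0, -1.0]]
contact_force: [-0.7, -0.1, 5.2]
gripper_width: 0.056
finger_force: 14.0
```

```bash
python3 - <<'E'
from h import *
import pickle
cp=camera_params("wrist");im=get_image("wrist");cv2.imwrite("pics/w5.png",im);pickle.dump(cp,open("w5.pkl","wb"))
E
```

```text
(no output)
```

View pics/w5.png

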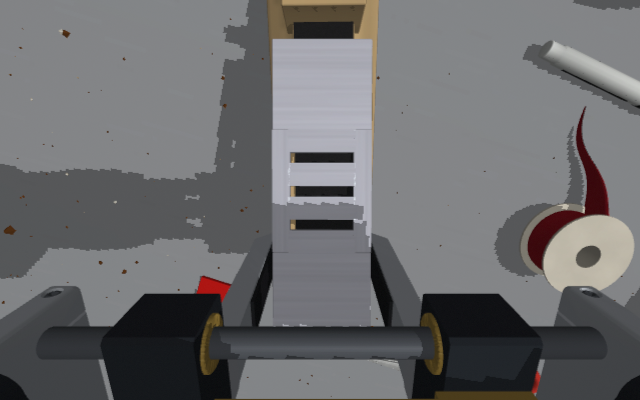

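The plate has tipped onto the slope. Its lower end is at row 39 (columns 273–371), rubber shows from row 22 to row 39, and the foot of the stop face is at row 22.

```bash
python3 - <<'E'
from h import *
import pickle
cp=pickle.load(open("w5.pkl","rb"));R=np.array(cp['rotation']);o=get_obs();T=o['tool_rot'];t=o['tcp_pos']
s=np.array([.6244,.1929]);yaw=.2836;ex=np.array([np.cos(yaw),np.sin(yaw)]);ey=np.array([-ex[1],ex[0]])
c,n=np.cos(np.radians(15)),np.sin(np.radians(15))
def bedpt(p,h):
    z=.07
    for _ in range(30):
        q=ray(cp,[p],[z])[0];u=(q[:2]-s)@ex;z=.085-u*n/c+h/c
    return np.r_[(u-h*n)/c,(q[:2]-s)@ey,z].round(4)
print("stop foot",bedpt((294,22),0),bedpt((353,22),0))
print("plate end top edge",bedpt((273,39),.004),bedpt((371,39),.004))
print("plate slots line",bedpt((271,129),.004),bedpt((371,129),.004))
w=.056*cp['fx']/98; print("free depth z:",(cp['origin']+R@(np.array([0,-(39-cp['cy'])/cp['fy'],-1])*w))[2], (t[:2]-s)@ex,(t[:2]-s)@ey, t[2])
E
```

```text
stop foot [0.082  0.0184 0.0638] [ 0.082  -0.015   0.0638]
plate end top edge [0.0706 0.0298 0.0706] [ 0.0705 -0.0247  0.0706]
plate slots line [0.0209 0.0311 0.0835] [ 0.0209 -0.0249  0.0835]
free depth z: 0.06508945457158047 -0.05233346709655212 0.002663879492354394 0.1064200574934899
```

Emit:
arm_command:
  slide:
    - [0,0,-0.2]
    - [0.3,0,0.08]
    - [0.3,0,0.08]
    - [0.2,0,0.05]
    - [0,0,0]
    - [0,0,0]
  twist: [0,0,0,0,0,0]
  hand: [5,5,5,5,5,5]

```text
t: 15.4
tcp_pos: [0.5804, 0.1828, 0.1051]
tool_rot: [[0.96, 0.279, -0.0], [0.279, -0.96, -0.0], [-0.0, 0.0, -1.0]]
contact_force: [0.2, 0.1, -0.6]
gripper_width: 0.0559
finger_force: 14.0
```

Emit:
arm_command:
  slide:
    - [0.1,0,0.03]
    - [0,0,0]
    - [0,0,0]
  twist: [0,0,0]
  hand: [5,5,5]

```text
t: 15.7
tcp_pos: [0.5815, 0.1832, 0.1051]
tool_rot: [[0.96, 0.279, 0.0], [0.279, -0.96, 0.0], [0.0, -0.0, -1.0]]
contact_force: [0.2, -0.2, -0.6]
gripper_width: 0.0556
finger_force: 14.0
```

Emit:
arm_command:
  slide:
    - [0.05,0,0.01]
    - [0.05,0,0.01]
    - [0,0,0]
    - [0,0,0]
  twist: [0,0,0,0]
  hand: [5,5,5,5]

```text
t: 16.1
tcp_pos: [0.5825, 0.1834, 0.1049]
tool_rot: [[0.96, 0.279, 0.0], [0.279, -0.96, -0.0], [0.0, 0.0, -1.0]]
contact_force: [0.5, -0.4, -0.8]
gripper_width: 0.0557
finger_force: 14.0
```

Emit:
arm_command:
  slide:
    - [0.05,0,0.01]
    - [0,0,0]
    - [0,0,0]
  twist: [0,0,0]
  hand: [5,5,5]

```text
t: 16.4
tcp_pos: [0.5829, 0.1835, 0.1048]
tool_rot: [[0.96, 0.279, -0.0], [0.279, -0.96, -0.0], [-0.0, 0.0, -1.0]]
contact_force: [-0.2, -0.3, -0.2]
gripper_width: 0.0556
finger_force: 14.0
```

Emit:
arm_command:
  slide:
    - [0.05,0,0.01]
    - [0,0,0]
    - [0,0,0]
  twist: [0,0,0]
  hand: [5,5,5]

```text
t: 16.7
tcp_pos: [0.5834, 0.1837, 0.1047]
tool_rot: [[0.96, 0.279, 0.0], [0.279, -0.96, 0.0], [0.0, 0.0, -1.0]]
contact_force: [-0.8, -0.5, -1.2]
gripper_width: 0.0554
finger_force: 14.0
```

Emit:
arm_command:
  slide:
    - [0.05,0,0.01]
    - [0,0,0]
    - [0,0,0]
  twist: [0,0,0]
  hand: [5,5,5]

```text
t: 17.0
tcp_pos: [0.5839, 0.1838, 0.1046]
tool_rot: [[0.96, 0.279, -0.0], [0.279, -0.96, -0.0], [-0.0, 0.0, -1.0]]
contact_force: [0.2, 0.3, -0.5]
gripper_width: 0.0558
finger_force: 14.0
```

Emit:
arm_command:
  slide:
    - [0.05,0,0.01]
    - [0,0,0]
    - [0,0,0]
  twist: [0,0,0]
  hand: [5,5,5]

```text
t: 17.3
tcp_pos: [0.5839, 0.1838, 0.1043]
tool_rot: [[0.96, 0.279, -0.001], [0.279, -0.96, -0.0], [-0.001, 0.0, -1.0]]
contact_force: [-0.8, -0.2, -0.8]
gripper_width: 0.056
finger_force: 14.0
```

Emit:
arm_command:
  slide:
    - [0.05,0,0.01]
    - [0,0,0]
    - [0,0,0]
  twist: [0,0,0]
  hand: [5,5,5]

```text
t: 17.6
tcp_pos: [0.5839, 0.1838, 0.1041]
tool_rot: [[0.96, 0.279, -0.002], [0.279, -0.96, -0.001], [-0.002, 0.0, -1.0]]
contact_force: [-4.2, -0.8, 1.6]
gripper_width: 0.0558
finger_force: 14.0
```

Emit:
arm_command:
  slide:
    - [-0.03,0,0.05]
    - [0,0,0]
    - [0,0,0]
    - [0,0,0]
  twist: [0,0,0,0]
  hand: [5,5,5,5]
  force: 4

```text
t: 18.0
tcp_pos: [0.5844, 0.1839, 0.1039]
tool_rot: [[0.96, 0.279, -0.0], [0.279, -0.96, -0.0], [-0.0, 0.0, -1.0]]
contact_force: [-3.5, -1.5, 0.2]
gripper_width: 0.0559
finger_force: 4.0
```

Emit:
arm_command:
  slide:
    - [0,0,0]
    - [0,0,0]
    - [0,0,0]
    - [0,0,0]
    - [0,0,0]
    - [0,0,0]
  twist: [0,0,0,0,0,0]
  hand: [6.2,6.8,7.4,8,8.6,9]

```text
t: 18.6
tcp_pos: [0.5847, 0.1841, 0.1039]
tool_rot: [[0.96, 0.279, 0.0], [0.279, -0.96, 0.0], [0.0, -0.0, -1.0]]
contact_force: [-0.4, 0.0, -0.2]
gripper_width: 0.0888
finger_force: 0.0
```

Emit:
arm_command:
  slide:
    - [0,0,-0.5]
    - [0,0,-1.5]
    - [0,0,-2]
    - [0,0,-2]
    - [0,0,-1]
    - [0,0,0]
    - [0,0,0]
  twist: [0,0,0,0,0,0,0]
  hand: [9,9,9,9,9,9,9]

```text
t: 19.3
tcp_pos: [0.5842, 0.184, 0.1735]
tool_rot: [[0.96, 0.279, -0.001], [0.279, -0.96, -0.0], [-0.001, -0.0, -1.0]]
contact_force: [-0.0, -0.2, 0.4]
gripper_width: 0.0899
finger_force: 0.0
```

```bash
python3 - <<'E'
from h import *
import pickle
cp=camera_params("wrist");im=get_image("wrist");cv2.imwrite("pics/w6.png",im);pickle.dump(cp,open("w6.pkl","wb"))
E
```

```text
(no output)
```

View pics/w6.png

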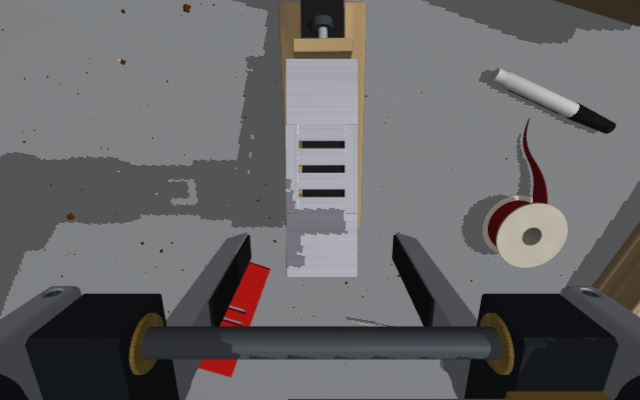

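The plate lies on the slope from row 59 (columns 286–357) to row 276, and the stop's top sits just above it at rows 38–51. I'll check this numerically.

```bash
python3 - <<'E'
from h import *
import pickle
cp=pickle.load(open("w6.pkl","rb"))
im=cv2.imread("pics/w6.png");print(im[36:64:1,325].tolist())
s=np.array([.6244,.1929]);yaw=.2836;ex=np.array([np.cos(yaw),np.sin(yaw)]);ey=np.array([-ex[1],ex[0]])
c,n=np.cos(np.radians(15)),np.sin(np.radians(15))
def bedpt(p,h):
    z=.07
    for _ in range(40):
        q=ray(cp,[p],[z])[0];u=(q[:2]-s)@ex;z=.085-u*n/c+h/c
    return np.r_[(u-h*n)/c,(q[:2]-s)@ey].round(4)
for p,h in[((286,59),.004),((357,59),.004),((286,124),.004),((357,124),.004),((287,276),.004),((357,276),.004),((294,51),.016),((354,51),.016),((324,38),.016)]:print(p,bedpt(p,h))
b=lambda x,h:np.r_[s+ex*(x*c+h*n)+ey*.0017,.085-x*n+h*c]
for x,h in[(.08,.016),(.082,.016),(.084,.016),(.08,.004),(.082,.004),(.082,0)]:print(x,h,proj(cp,b(x,h))[0].round(1))
E
```

```text
[[166, 158, 155], [159, 154, 154], [106, 132, 149], [100, 141, 166], [100, 141, 166], [101, 142, 166], [101, 142, 167], [102, 142, 168], [102, 143, 168], [102, 142, 168], [102, 143, 168], [102, 143, 169], [103, 144, 170], [102, 143, 169], [94, 131, 156], [74, 102, 121], [48, 68, 80], [49, 68, 81], [50, 69, 82], [50, 69, 83], [51, 71, 84], [51, 72, 84], [79, 89, 98], [167, 158, 156], [174, 165, 164], [174, 166, 165], [175, 166, 165], [175, 166, 166]]
(286, 59) [0.0816 0.0302]
(357, 59) [ 0.0816 -0.0246]
(286, 124) [0.0318 0.0304]
(357, 124) [ 0.0318 -0.0248]
(287, 276) [-0.0872  0.03  ]
(357, 276) [-0.0872 -0.0252]
(294, 51) [0.0823 0.023 ]
(354, 51) [ 0.0823 -0.021 ]
(324, 38) [0.0917 0.001 ]
0.08 0.016 [323.   54.2]
0.082 0.016 [323.   51.4]
0.084 0.016 [323.   48.7]
0.08 0.004 [322.9  61.1]
0.082 0.004 [322.9  58.5]
0.082 0 [322.9  60.7]
```

The plate's end is at bed x 0.0816 and the stop face at 0.082, with no rubber visible between them. The plate is flat and centred within 2 mm, and the robot is clear.

```bash
python3 -c "
from workcell import *
print(hand_in())"
```

```text
the job is handed in; nothing more can be done
None
```

The plate lies flat and lengthwise on the slope, about 2 mm off centre, with its lower end against the stop (gap about 0.5 mm by camera); the job is handed in at about 19 s, but no verdict came back.

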